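# Set the sheet guide of a desk punch to the arrow rider

## Task

Set the sheet guide of the desk punch for the next stack: turn the black bar knob a little at a time until the guide's pointer stands in line with (straight across from) the tip of the pointed, arrow-shaped rider on the scale rail (not the square one), then let go of the knob. Leave the small round dial on the punch as it is.

Things in the scene. Friction and masses are not known exactly. Their poses are not given: they have to be found in the camera images.
- guide_knob_grip (a point): Grip point of the black bar knob on the near left part of the grey desk punch (fixed, base 150 x 280 mm). Bar 42 mm long, 14 mm thick, on a 44 mm disc; this point is on the vertical axis, 9 mm below the bar's top, 23 mm above the disc. x along the bar, y across it, z up; turns with the knob, which stays where left. Needed turn: 0.5 to 1.3 rad either way; its stops lie beyond that.
- guide_tip (a point): Pointer tip of the sheet guide, a black slide 30 mm wide and 10 mm high in the slot between knob and aluminium scale rail; its nose points at the rail. Axes of the punch: x across it away from the robot, y along it to the left, z up. The knob drives it along y: clockwise seen from above moves it to the right (-y), anticlockwise to the left (+y), 50 mm per radian.
- arrow_point (a point): Tip of the arrow rider: a black house-shaped block 28 mm wide, 28 mm long, 12 mm high, fixed on the scale rail, its point towards the robot. The other rider, a plain 16 mm square block, is not meant; either may be the left one. Axes of the punch as for guide_tip. In line means guide_tip has y = 0 in this frame; the tips then face each other about 5 mm apart.
- depth_dial (a joint): The small round ribbed black dial (26 mm across, 16 mm high) on the near right part of the punch, 130 mm to the right of the bar knob. 0 rad at the start, grows clockwise; to be left alone.

How it is judged (in metres and radians):
At the end, for the whole second after the job is handed in: The guide's pointer stands within 10 mm of the arrow rider's tip, measured along the rail (y of guide_tip in the frame of arrow_point between -0.01 and 0.01 m); the robot touches nothing.
It fails at once if the round dial is turned by more than 0.2 rad (value of joint depth_dial above 0.2 rad or value of joint depth_dial below -0.2 rad).
It also fails if it takes over 32 s, if anything falls off the work surface, if the arm or the gripper's body presses on something with over 40 N, if the wrist force passes 120 N, or if a joint passes its speed limit or range.

## Robot

A 6-joint arm with a two-finger parallel gripper is mounted at the origin on a cart in front of the work surface, level with it; the furniture and walls round the work are solid. World frame = base frame: x ahead of the robot, y to its left, z up, the work surface at z = 0. Lengths are in mm, angles in degrees, forces in N, time in s.
With the tool pointing down it reaches from about 250 to 725 mm from the base axis. Payload 9.7 kg.
Tool frame: the origin (TCP) lies at the very end of the fingers, on their centre line; the grasp point (between the pads) lies 19 mm behind it; z points along the fingers, y is the direction in which the jaws open and shut (so a half turn about z gives the same grasp; the last joint's range is limited). The gripper opens to 85 mm and grips with 20 to 120 N. Pads are 22 mm wide; open, the fingers measure 114 mm over their backs; the gripper's body (76 mm by 85 mm) begins 54 mm behind the grasp point. The pads swing forward as they close: fully open they stand 13 mm farther back than shut.
Start: joints at [73.224, 4.979, 10.078, 95.1, 0, 90], TCP at [158.746, 526.59, 231.284] pointing down, gripper open.
Joint ranges: [-179.16, 179.16], [-48.56, 103.87], [-65.8, 70.77], [-126.05, 130.52], [-82.76, 87.17], [-180, 180]. Speed limits (degrees/s): [127.2, 127.2, 147.25, 180, 180, 180].

## Interface

Orientations are given as [roll, pitch, yaw] about the fixed x, y, z axes, in that order (R = Rz(yaw) Ry(pitch) Rx(roll)).
In Python, from workcell import r gives the robot as it stands.
- The arm moves only by the tool send_rows, never from a script. Its argument "plan" is a list that holds one entry, the list of rows, each a list of 4 numbers: the shift along the tool's x, y, z in m, then the turn about the tool's z in degrees. A call has 1 to 10 rows; each row is the pose to reach, as a shift and turn from the pose commanded when the call began, along the tool's axes at that moment; what a row does not reach only later rows make up. A row lasts 1/8 s, in which the tool goes at most 62.5 mm and 10.7 degrees, less where a joint would pass 70% of its speed; a pose out of reach is approached as far as the arm can. A call with a gripper value outside its range is refused whole. "jaw" is the opening, from 0 (shut) to 1 (fully open), set as the call begins (left out, the last holds). The fingers move at their own pace and stop on an object; "grip_force" is the grip in N (left out, the last holds). Time passes only in rows, so rows that repeat a pose let the fingers close. It gives the time, the measured TCP pose, the force and the opening at its end, in the units of the state.
- r.observe(): the state, without advancing time (a new reading comes with each control period).
- r.camera(name): name is "scene" or "top"; returns the picture (480x640x3 uint8, blue, green, red); there is no depth.
- r.camera_params(name): a dict with "fx", "fy", "cx", "cy" (pixels), "view" (4x4, takes a point from world to camera coordinates). Camera axes: x right, y down, z forward; pixel columns grow to the right and rows downward; lengths in mm; the calibration is good to about 2 mm. A picture is of the moment at which its call begins. camera_params takes no time and is no camera call.
- r.hand_in(): hands the job in, once; it reports no verdict.
The state is a dict: "clock": time; "joint_pos": joint angles; "joint_vel": joint speeds; "tau": joint torques, N m; "eef_pos": TCP position; "tcp_rot": TCP orientation; "ft_force": force on the tool from outside, world axes, zero at the start; "ft_torque": the same for the moment, N m; "finger_gap": opening from 0.0 (shut) to 1.0 (fully open).
Only numpy, scipy, OpenCV 4.12 (cv2) and the standard library are available. Lean on these libraries where they do the work, as an engineer would, in place of code of your own. Each camera call takes 0.05 s, during which the arm holds its last target. There are 200 camera calls.

## Working session

There is one attempt and no reset: what is moved stays moved. The work goes in short steps, Python scripts to look and compute and a tool call to move; the robot and the scene stay as the last step left them, time stands still between calls to the robot, and variables do not carry over. Pictures are saved under pics/ and viewed, about 8 in all and at most 12, crops included, and the job is handed in when it is done.

Besides the shell and the picture viewer there is one more tool, called after "Emit:" as name(argument=value, ...) on one line, values as JSON. send_rows: Moves the arm, as the interface text tells. Its arguments: {"type":"object","properties":{"plan":{"type":"array","items":{"type":"array","items":{"type":"array","items":{"type":"number"}}}},"jaw":{"type":"number"},"grip_force":{"type":"number"}},"required":["plan"]}

```bash
mkdir -p pics
python3 - <<'E'
from workcell import r
import cv2,numpy as np
for n in("scene","top"):
    cv2.imwrite(f"pics/{n}0.png",r.camera(n)); p=r.camera_params(n); print(n,p["fx"],p["cx"],p["cy"],np.round(p["view"],3).tolist())
o=r.observe();print(o["clock"],o["eef_pos"],o["tcp_rot"])
E
```

```text
scene 562.7514828703464 325.1979314127674 242.96461250341113 [[-0.473, -0.881, 0.017, 267.344], [-0.537, 0.273, -0.798, 343.074], [0.698, -0.386, -0.603, 528.887], [0.0, 0.0, 0.0, 1.0]]
top 443.4237604584363 324.09934362061017 229.21364641847464 [[-0.102, -0.995, -0.001, 38.843], [-0.971, 0.099, -0.215, 539.604], [0.214, -0.021, -0.977, 799.454], [0.0, 0.0, 0.0, 1.0]]
0.1 [158.68152299 526.39086315 230.65199625] [-1.79930063e+02  9.43142271e-04  1.63223546e+02]
```

View pics/top0.png

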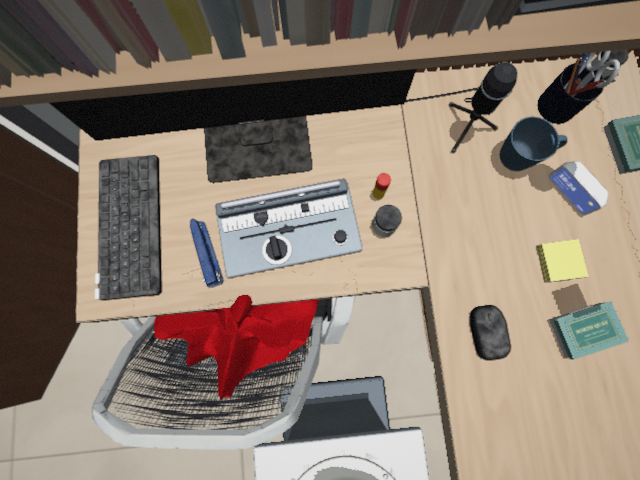

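View pics/scene0.png

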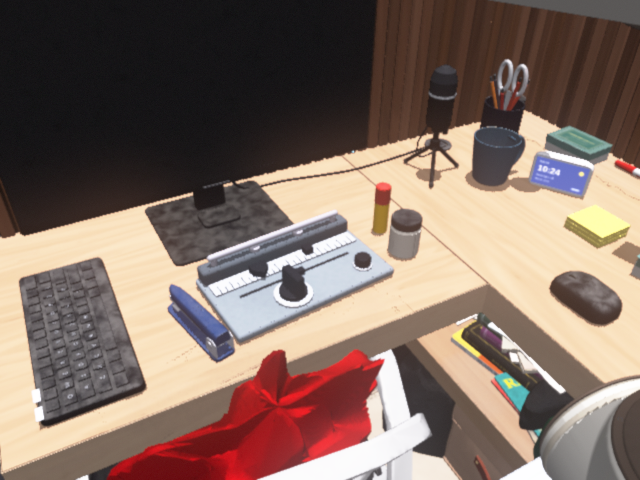

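Top view: the punch spans about (215–360, 180–275). Its bar knob is near (277,248), the guide near (288,229), the arrow rider near (261,217), the square rider at (305,208) and the dial at (340,237). I'll take enlarged crops next.

Run:
```python
import cv2,numpy as np
a=cv2.imread("pics/top0.png")[180:280,210:365]; b=cv2.imread("pics/scene0.png")[210:340,190:400]
a=cv2.resize(a,None,fx=5,fy=5,interpolation=cv2.INTER_CUBIC);cv2.imwrite("pics/ta.png",a)
cv2.imwrite("pics/sb.png",cv2.resize(b,None,fx=3.8,fy=3.8,interpolation=cv2.INTER_CUBIC))
```

```text
(no output)
```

View pics/ta.png

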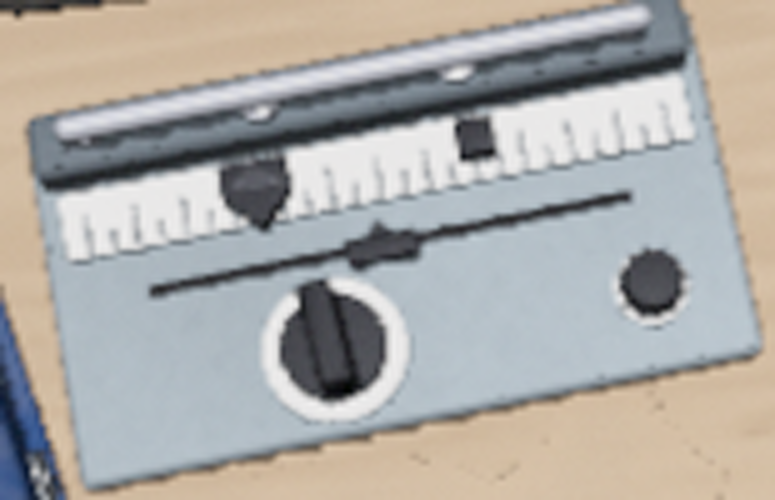

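View pics/sb.png

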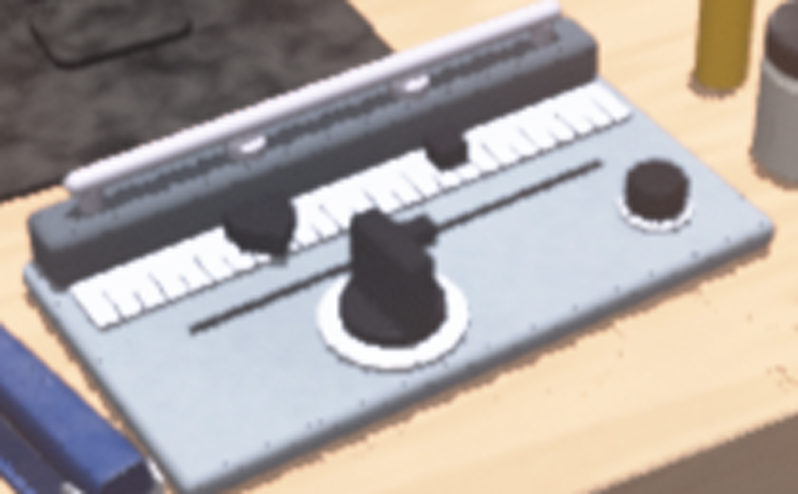

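Crop readings:

| Feature | Top crop px | Scene crop px |
|---|---|---|
| Arrow tip | (265,230) | (280,262) |
| Guide nose | (377,222) | hidden |
| Knob's white ring centre | (335,347) | (393,315) |
| Bar top, far end to near end | (317,283) to (340,393) | centre about (394,236) |

The guide has to move left, so the knob turns anticlockwise.

```bash
cat > h.py <<'E'
import numpy as np
from workcell import r
P={n:r.camera_params(n) for n in("scene","top")}
def ray(n,u,v):
    p=P[n];V=np.array(p["view"]);R=V[:3,:3]
    d=R.T@np.array([(u-p["cx"])/p["fx"],(v-p["cy"])/p["fy"],1]); return -R.T@V[:3,3],d/np.linalg.norm(d)
def plane(n,u,v,z):
    c,d=ray(n,u,v); return c+d*(z-c[2])/d[2]
def tri(a,b):
    A=np.zeros((3,3));B=np.zeros(3)
    for n,q in(("top",a),("scene",b)):
        c,d=ray(n,*q);M=np.eye(3)-np.outer(d,d);A+=M;B+=M@c
    return np.linalg.solve(A,B)
ta=lambda u,v:((u+.5)/5-.5+210,(v+.5)/5-.5+180)
sb=lambda u,v:((u+.5)/3.8-.5+190,(v+.5)/3.8-.5+210)
E
python3 - <<'E'
from h import *
pr=lambda *a:print(*[np.round(x,1) for x in a])
for k,a,b in(("ring",(335,347),(393,315)),("bartop",(328,338),(394,236)),("arrow",(265,230),(280,262)),("dialtop",(652,282),(657,173)),("slotL",(150,292),(192,329)),("slotR",(630,196),(600,164)),("baseNR",(760,352),(772,235))):
    print(k);pr(tri(ta(*a),sb(*b)))
for z in(15,25):
    L=plane("top",*ta(150,292),z);R=plane("top",*ta(630,196),z);y=(L-R)/np.linalg.norm(L-R)
    g=plane("top",*ta(377,222),z+5);a=plane("top",*ta(265,230),z+6)
    print(z,"punch y dir deg from world y",np.degrees(np.arctan2(-y[0],y[1])),"dy",(g-a)@y,g,a)
    f=plane("top",*ta(317,283),z+40);n=plane("top",*ta(340,393),z+40);d=f-n
    print("bar yaw",np.degrees(np.arctan2(d[1],d[0])),np.linalg.norm(d),(f+n)/2,"ring",plane("top",*ta(335,347),z))
E
```

```text
ring
[519.   81.5  14.7]
bartop
[515.4  80.8  57.8]
arrow
[571.2 107.1  12.3]
dialtop
[529.2 -47.1  33.1]
slotL
[549.6 154.7  12.9]
slotR
[570.3 -43.7  10.6]
baseNR
[501.6 -89.5   3.7]
15 punch y dir deg from world y 5.775442324385923 dy -45.04241876347228 [568.1555793   60.82376306  20.        ] [569.21978775 106.20362427  21.        ]
bar yaw 7.108242153678541 44.162926431379006 [515.97756968  80.87252865  55.        ] ring [519.47698505  82.30059956  15.        ]
25 punch y dir deg from world y 5.775442324385933 dy -44.52772997446439 [565.74455102  60.14862134  30.        ] [566.7938582  105.00966067  31.        ]
bar yaw 7.108242153678556 43.63840905385388 [514.08602874  79.93120532  65.        ] ring [517.6315538   81.38577618  25.        ]
```

Emit:
send_rows(plan=[[[-0.047, -0.032, 0.005, -2.4], [-0.094, -0.065, 0.01, -4.8], [-0.141, -0.097, 0.02, -7.2], [-0.189, -0.129, 0.03, -9.6], [-0.236, -0.162, 0.04, -12], [-0.283, -0.194, 0.05, -14.4], [-0.33, -0.226, 0.06, -16.8], [-0.377, -0.258, 0.07, -19.2], [-0.424, -0.291, 0.08, -21.6], [-0.472, -0.323, 0.09, -23.9]]], jaw=0.6, grip_force=40)

```text
clock: 1.35
eef_pos: [518.2, 79.3, 140.8]
tcp_rot: [180.0, -0.0, -172.8]
ft_force: [-0.3, 0.5, 0.3]
finger_gap: 0.597
```

Run:
```python
from workcell import r
import cv2
a=r.camera("top");s=r.camera("scene")
o=r.observe();print(o["clock"],o["eef_pos"],o["tcp_rot"],o["joint_pos"],o["finger_gap"])
cv2.imwrite("pics/1.png",cv2.hconcat([cv2.resize(a[120:300,180:400],None,fx=1.8,fy=1.8),cv2.resize(s[120:340,190:400],(390,324))]))
```

```text
1.45 [519.03504041  77.21019716 139.18444813] [-1.79942765e+02 -1.24830380e-01 -1.73084361e+02] [ 8.49032301e+00  7.86630009e-01 -4.46939209e+00  8.48703339e+01
 -5.37829825e-02  1.57468112e+00] 0.5991272934166594
```

Emit:
send_rows(plan=[[[0, 0, 0.025, 0], [0, 0, 0.05, 0], [0, 0, 0.07, 0], [0, 0, 0.07, 0], [0, 0, 0.07, 0]]])

```text
clock: 2.08
eef_pos: [517.6, 81.4, 72.1]
tcp_rot: [180.0, 0.0, -172.9]
ft_force: [0.6, 0.2, 1.0]
finger_gap: 0.6
```

Run:
```python
from workcell import r
import cv2
a=r.camera("top");s=r.camera("scene")
for i in range(1):
    o=r.observe();print(o["clock"],o["eef_pos"],o["tcp_rot"],o["joint_pos"],o["finger_gap"])
cv2.imwrite("pics/2.png",cv2.hconcat([cv2.resize(a[120:300,180:400],None,fx=1.8,fy=1.8),cv2.resize(s[120:340,190:400],(390,324))]))
```

```text
2.175 [517.90332678  81.3462464   72.40990874] [ 1.79996855e+02  8.46351067e-02 -1.72869722e+02] [ 8.92615965e+00  1.29435248e+00 -1.13436753e+01  7.72772801e+01
  4.91284171e-04  1.79588001e+00] 0.6028503152854933
```

View pics/2.png

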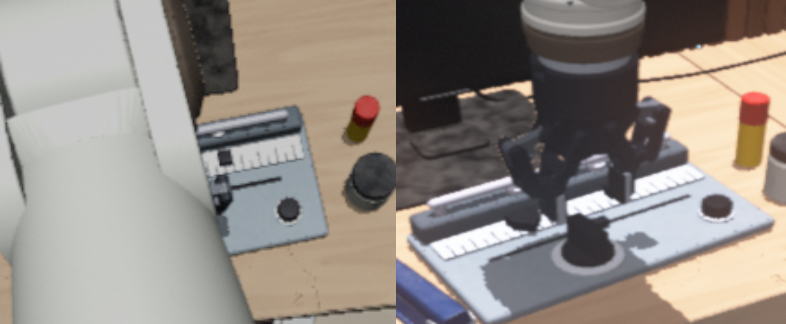

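The scene view shows the fingers on either side of the bar and above it: tips near (555,215) and (625,195), bar top near (588,222). I'll go down and close.

Emit:
send_rows(plan=[[[0, 0, 0.02, 0], [0, 0, 0.038, 0], [0, 0, 0.038, 0], [0, 0, 0.038, 0]]])

```text
clock: 2.68
eef_pos: [517.6, 81.1, 33.8]
tcp_rot: [-180.0, 0.0, -172.9]
ft_force: [0.2, -0.4, 0.6]
finger_gap: 0.599
```

Emit:
send_rows(plan=[[[0, 0, 0, 0], [0, 0, 0, 0], [0, 0, 0, 0], [0, 0, 0, 0], [0, 0, 0, 0], [0, 0, 0, 0]]], jaw=0, grip_force=40)

```text
clock: 3.42
eef_pos: [517.8, 83.8, 34.3]
tcp_rot: [179.7, 0.1, -172.8]
ft_force: [-0.9, 16.1, 4.3]
finger_gap: 0.154
```

Gripped. The side force suggests the axis is about 2.7 mm further to +y, so I'll recentre and then turn anticlockwise in small steps.

Emit:
send_rows(plan=[[[0, 0.003, 0, 0], [0, 0.003, 0, -4], [0, 0.003, 0, -8], [0, 0.003, 0, -12], [0, 0.003, 0, -16], [0, 0.003, 0, -20], [0, 0.003, 0, -20]]])

```text
clock: 4.3
eef_pos: [517.7, 84.9, 34.4]
tcp_rot: [180.0, 0.1, -152.8]
ft_force: [-0.5, 4.5, 5.3]
finger_gap: 0.156
```

Run:
```python
from workcell import r
import cv2
s=r.camera("scene")
o=r.observe();print(o["clock"],o["eef_pos"],o["tcp_rot"],o["ft_force"],o["ft_torque"])
cv2.imwrite("pics/3.png",cv2.resize(s[210:340,190:400],None,fx=3.8,fy=3.8,interpolation=cv2.INTER_CUBIC))
```

```text
4.35 [517.69307359  84.89539531  34.39800457] [ 1.79959949e+02  1.34152634e-01 -1.52829471e+02] [-0.71017984  5.01427669  4.49054264] [0.81970417 0.16494502 0.01974619]
```

View pics/3.png

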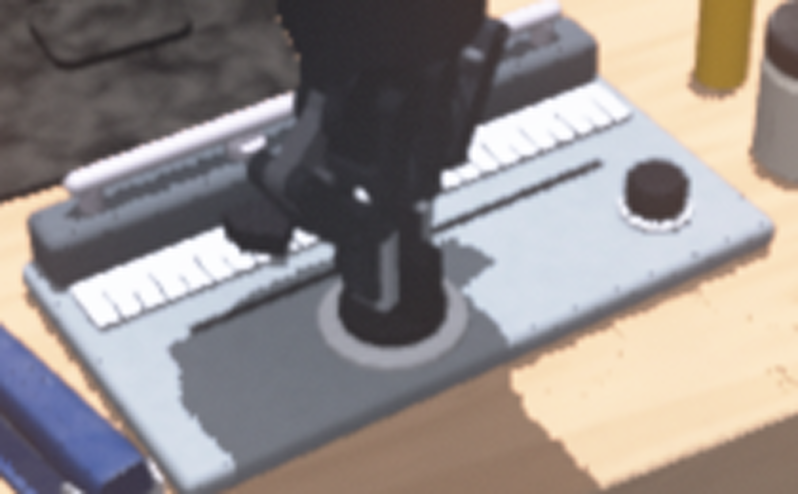

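The guide is hidden behind the gripper, and the arrow tip is still visible near (282,262). The guide has left its old place right of the knob, and forces are small. I'll turn another 31°.

Emit:
send_rows(plan=[[[0, 0, 0, -4], [0, 0, 0, -8], [0, 0, 0, -12], [0, 0, 0, -16], [0, 0, 0, -20], [0, 0, 0, -24], [0, 0, 0, -28], [0, 0, 0, -31.5], [0, 0, 0, -31.5]]])

```text
clock: 5.48
eef_pos: [517.0, 85.7, 34.4]
tcp_rot: [179.9, 0.2, -121.3]
ft_force: [-5.2, 10.5, 7.6]
finger_gap: 0.155
```

Run:
```python
from workcell import r
import cv2
s=r.camera("scene")
o=r.observe();print(o["clock"],o["eef_pos"],o["tcp_rot"],o["ft_force"],o["ft_torque"])
cv2.imwrite("pics/4.png",cv2.resize(s[210:340,190:400],None,fx=3.8,fy=3.8,interpolation=cv2.INTER_CUBIC))
```

```text
5.525 [516.96325138  85.7498832   34.3687248 ] [ 179.90881187    0.1836969  -121.29346539] [-4.27985303 10.02193446  7.71689331] [1.89527219 0.90634666 0.0204562 ]
```

View pics/4.png

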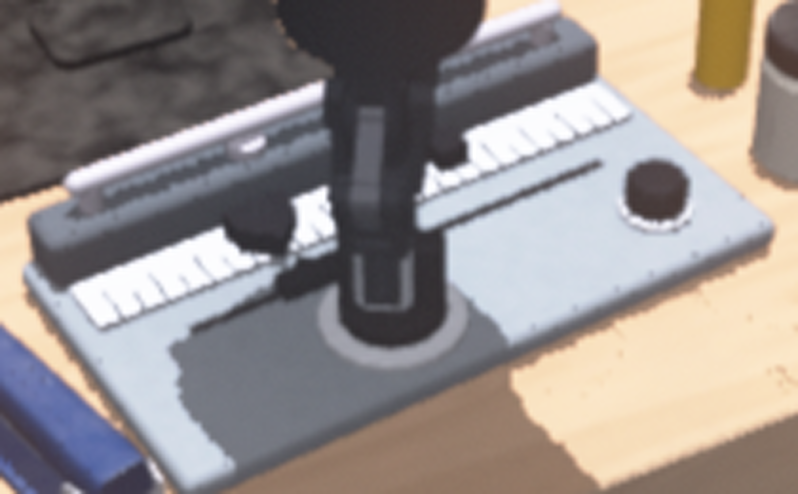

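The guide's left end is now visible at (280,280), near the arrow tip at (282,262). I'll release, lift, and clear the view to the left.

Emit:
send_rows(plan=[[[0, 0, 0, 0], [0, 0, 0, 0], [0, 0, 0, 0], [0, 0, 0, 0], [0, 0, -0.02, 0], [0, 0, -0.05, 0], [0, 0, -0.08, 0], [0, 0, -0.11, 0], [0, 0, -0.13, 0]]], jaw=0.5)

```text
clock: 6.65
eef_pos: [517.4, 84.0, 164.8]
tcp_rot: [-179.9, 0.0, -121.4]
ft_force: [0.0, 0.5, 0.2]
finger_gap: 0.499
```

Emit:
send_rows(plan=[[[-0.03, 0.04, 0, 0], [-0.06, 0.08, 0, 0], [-0.09, 0.12, 0, 0], [-0.12, 0.16, 0, 0], [-0.15, 0.2, 0, 0], [-0.18, 0.24, 0, 0], [-0.21, 0.28, 0, 0], [-0.21, 0.28, 0, 0]]])

```text
clock: 7.65
eef_pos: [385.9, 411.5, 162.7]
tcp_rot: [180.0, -0.0, -121.2]
ft_force: [0.5, -1.0, 0.7]
finger_gap: 0.497
```

Run:
```python
from workcell import r
import cv2
a=r.camera("top")
o=r.observe();print(o["clock"],o["eef_pos"],o["tcp_rot"],o["ft_force"])
cv2.imwrite("pics/5.png",cv2.resize(a[180:280,210:365],None,fx=5,fy=5,interpolation=cv2.INTER_CUBIC))
```

```text
7.7 [386.58642784 410.14650022 162.84636208] [-1.79999691e+02 -4.58550056e-02 -1.21233404e+02] [ 0.17371842 -0.54754293 -0.79072782]
```

View pics/5.png

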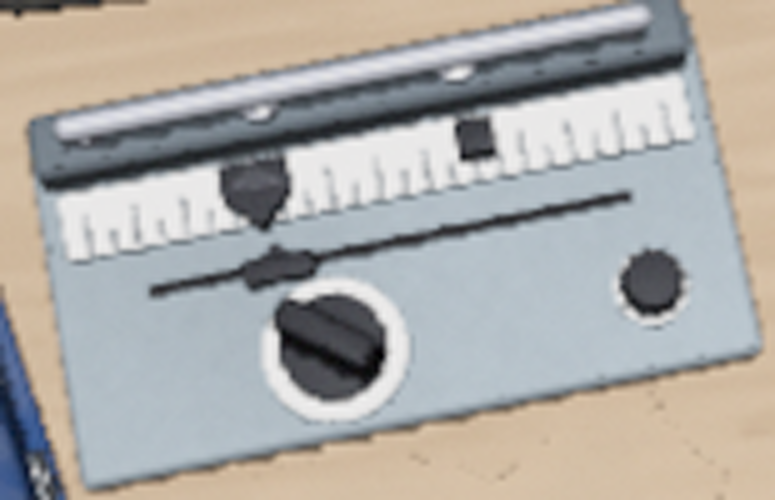

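The guide nose is at (275,245) and the arrow tip at (265,230). I'll compute the remaining offset.

Run:
```python
from h import *
import cv2
z=14
L=plane("top",*ta(150,292),z);R=plane("top",*ta(630,196),z);y=(L-R)/np.linalg.norm(L-R)
a=plane("top",*ta(265,230),z+6)
for u,v in((275,245),(377,222)): print("nose dy",(plane("top",*ta(u,v),z+5)-a)@y)
# body centroid & arrow rider centroid from dark mask
im=cv2.imread("pics/5.png");g=im.max(2)
m=cv2.morphologyEx((g<90).astype(np.uint8),cv2.MORPH_OPEN,np.ones((13,13)))
n,_,st,c=cv2.connectedComponentsWithStats(m)
A=[c[i] for i in range(1,n) if abs(c[i][0]-258)<15 and abs(c[i][1]-188)<25][0]
G=[c[i] for i in range(1,n) if abs(c[i][0]-282)<20 and abs(c[i][1]-268)<15][0]
print(A,G,(plane("top",*ta(*G),z+7)-plane("top",*ta(*A),z+9))@y)
```

```text
nose dy -2.8069502992751434
nose dy -45.09388764237305
[257.53063725 202.95772059] [279.43213729 268.25481019] -3.830127294135058
```

```bash
python3 -c "
from workcell import r
o=r.observe();print(o['clock'],o['ft_force']);print(r.hand_in())"
```

```text
7.7 [ 0.17371842 -0.54754293 -0.79072782]
the job is handed in; nothing more can be done
None
```

I turned the bar knob anticlockwise by 51.5° in small steps, let go, moved the arm clear and handed in at 7.7 s. In the last top view the guide's pointer stands about 3 mm right of the arrow rider's tip, inside the ±10 mm limit.

- **Alignment:** two measurements from that picture gave −2.8 mm (pointer and arrow tips) and −3.8 mm (block centroids). The pointer moved about 42 mm, where 45 mm was expected from the turn. I left the small difference uncorrected.
- **Grip:** on closing, the knob's axis turned out to be about 3 mm left of my estimate. I shifted the gripper to match, and side forces stayed at about 16 N or less.
- **Round dial:** the gripper never came near it, and it looks unchanged in the pictures.
- **Contact:** the arm was parked clear at hand-in, with force readings near zero.

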